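# Bench-test the garage door key switch

### The job

Bench-test the key switch of the garage door: lower the aluminium faceplate (do not drop it) over the two locating pins of the switch until it lies flush on the housing, and let go of it. Then take the key from the pine block, work it past the sticky pins until it is fully home in the lock, and only then turn it a quarter turn clockwise (seen from above) to the stop. The switch springs back when released, so finish while still holding the key turned; leave the other things on the bench alone.

Things in the scene. Friction and masses are not known exactly. Their poses are not given: they have to be found in the camera images.
- switch_top (a point): Key switch, a fixed grey housing 104 x 36 mm, 45 mm high. Point: centre of its top face; x along its long side, z up. Two steel locating pins (8 mm diameter, 16 mm high, tapered tips) at x = +42 and -42 mm; between them the lock plug stands 10 mm proud. The flush faceplate has its centre 4 mm above this point, fits either way round, and overhangs each long side by 7 mm (room for fingers).
- plug_mouth (a point): Brass lock plug, 30 mm in diameter. Point: centre of its top, at the key slot's mouth, 2 mm above the seated faceplate's top. Axes turn with it: x along the slot (along the housing when at rest), z up. Slot 14 x 6.6 mm, 1.5 mm chamfer, 40 mm deep. Two pairs of sprung pins grip the blade's flat sides 9 and 18 mm down: 5 to 15 N of push gets past them.
- plug (a joint): Angle of the lock plug, rad: 0 at rest, grows clockwise seen from above, stop at 1.57 (a quarter turn). A spring opposes it (0.02 N m at rest, 0.09 N m at the stop) and turns it back if let go. The key has some play in the slot and twists a little in the grip, so it must turn up to 0.25 rad farther than the plug.
- plate_center (a point): Loose aluminium faceplate 112 x 50 x 8 mm, about 110 g, lying flat on a fixed cork rest (84 x 34 mm, 25 mm high) that it overhangs all round. Point: its centre, half-way through the thickness; x along its length, y across the 50 mm width (grasp across this, at the middle), z up. Through holes: 10.2 mm at x = +42 and -42 mm for the locating pins, 34 mm in the middle for the lock plug.
- key_grip (a point): Loose key, 40 g, upright in a fixed pine block (70 x 56 mm, 45 mm high); lift 30 mm to clear it. Point: centre of the red head (32 mm along x, 10 mm thick along y: grasp across this, 30 mm high). Below it a neck 18 mm wide, 12 mm long, then a blade 12 x 5 mm (x, y), 26 mm long. Shoulder 27 mm, nose 53 mm below the point; home when 27 mm above the plug mouth. Fits either way round.
- bell: Bystander: chrome bike bell, a dome 56 mm in diameter and 36 mm high; origin at the centre of its underside.
- tirelever: Bystander: steel tyre lever about 130 x 16 mm, 6 mm thick, lying flat; origin at its underside, x along it.
- multitool: Bystander: closed aluminium multitool 85 x 26 mm, 18 mm high, lying flat; origin at its underside, x along it.
- partsbox: Bystander: blue plastic open parts box with dividers, 90 x 150 mm, 55 mm high; origin at the centre of its underside.
Not all that is in view belongs to the job. Leave any turquoise look-alike of the part that bears plate_center alone.

How it is judged:
By the outcome, as a careful person would: the job done as asked, in the order asked, and still so for the second after the job is handed in, while the arm keeps its last pose, push and grip.
It also fails if it takes over 72 s, if anything falls off the work surface, if the arm or the gripper's body presses on something with over 40 N, if the wrist force passes 120 N, or if a joint passes its speed limit or range.

### The arm

A 6-joint arm with a two-finger parallel gripper is mounted at the origin on the work surface. World frame = base frame: x ahead of the robot, y to its left, z up, the work surface at z = 0. Lengths are in mm, angles in rad, forces in N, time in s.
With the tool pointing down it reaches from about 375 to 925 mm from the base axis. Payload 5.7 kg.
Tool frame: the origin (TCP) lies at the very end of the fingers, on their centre line; the grasp point (between the pads) lies 19 mm behind it; z points along the fingers, y is the line along which they close (so a half turn about z gives the same grasp; the last joint's range is limited). The gripper opens to 88 mm and grips with 3 to 60 N. Pads are 20 mm wide; open, the fingers measure 115 mm over their backs; the gripper's body (75 mm by 178 mm) begins 61 mm behind the grasp point.
Start: joints at [-1.383, 0.359, 1.51, -0, 1.272, -0.115], TCP at [178.901, -572.675, 222.623] pointing down, gripper open.
Joint ranges: [-2.97, 2.97], [-1.01, 2.36], [0.21, 2.38], [-0.96, 4.11], [0.2, 2.71], [-2.98, 2.98]. Speed limits (rad/s): [2.39, 2.39, 3.14, 3.14, 3.14, 3.14].

### API

Orientations are given as a unit quaternion [w, x, y, z].
In Python, from station import env gives the robot as it stands. The module is installed in compiled form; this text tells all that it offers. Calls block until the motion is done:
- env.movep(position, orientation): joint-space move of the TCP to a pose.
- env.move_linear(position, rot=None, v=150): straight line of the TCP; rot=None keeps the orientation; v is the mean speed in mm/s.
- env.move_joints(angles): joint-space move.
- env.command_gripper(opening): opening from 0.0 (shut) to 1.0 (fully open); the grip force is fixed at half the most; returns when the fingers have stopped.
- env.wait(seconds).
- env.solve_ik(position, orientation): joint angles nearest the present ones, or None.
- env.observe(): the state.
- env.camera(name): name is "side" or "top" or "wrist"; returns a dict with "img" (384x512x3 uint8, blue, green, red), "depth" (384x512 float32, mm along the optical axis (not along the pixel's ray), 0 where there is no reading), "fx", "fy", "cx", "cy" (pixels), "dist" ([k1, k2, p1, p2, k3] as OpenCV has them; the pictures are not rectified), "R" (3x3) and "t" (3): a world point X has camera coordinates R X + t. Camera axes: x right, y down, z forward; pixel columns grow to the right and rows downward; lengths in mm; the calibration is good to about 2 mm. A picture is of the moment at which its call begins.
A pose or a line that the arm cannot do raises env.IKError and nothing moves.
- env.sign_off(): hands the job in; it is judged then, once.
Trained networks look in a picture, given as the dict that the camera call returned (one of the last four; its "shot" number tells which), for a name from the list of things; names that differ only in an ending like _2 or _b are one class to them, and where a whole thing is asked for, a point or a joint stands for the part that bears it (a point fixed in the world has none). Each returns a list of dicts, best first, with "score" (0 to 1); they miss things now and then, are a little off and sometimes report something else, mostly with a low value. They report only what shows in the picture. A call takes as long as a camera call. They do not tell look-alikes from the thing itself.
- env.search_frame(picture, target): "at" ([row, column] in pixels, amid what is visible of it).
The state is a dict: "time_s": time; "joint_positions": joint angles; "qd": joint speeds; "joint_efforts": joint torques, N m; "position": TCP position; "tcp_rot": TCP orientation; "force": force on the tool from outside, world axes, zero at the start; "ft_torque": the same for the moment, N m; "finger_gap": opening from 0.0 (shut) to 1.0 (fully open); "grasp_force": force on a finger pad.
Only numpy, scipy, OpenCV 4.12 (cv2) and the standard library are available. Lean on these libraries where they do the work, as an engineer would, in place of code of your own. Each camera call takes 0.05 s, during which the arm holds its last target. There are 200 camera calls.

## Working session

There is one attempt and no reset: what is moved stays moved. The work goes in short steps, each a Python script; the robot and the scene stay as the last script left them, time stands still between calls to the robot, and variables do not carry over. Pictures are saved under pics/ and viewed, at most 10 in all, crops included, and the job is handed in when it is done.

```bash
mkdir -p pics
cat > h.py <<'E'
import numpy as np, cv2
from station import env
def pt(c,uv,z=None):
    u,v=uv
    K=np.array([[c["fx"],0,c["cx"]],[0,c["fy"],c["cy"]],[0,0,1.]])
    n=cv2.undistortPoints(np.array([[[u,v]]],float),K,np.array(c["dist"],float))[0,0]
    R=np.array(c["R"]);t=np.array(c["t"]);d=R.T@np.array([n[0],n[1],1.]);o=-R.T@t
    if z is None: return o+d*float(c["depth"][int(v),int(u)])
    return o+d*(z-o[2])/d[2]
def cloud(c):
    h,w=c["depth"].shape
    K=np.array([[c["fx"],0,c["cx"]],[0,c["fy"],c["cy"]],[0,0,1.]])
    u,v=np.meshgrid(np.arange(w),np.arange(h))
    n=cv2.undistortPoints(np.stack([u,v],-1).reshape(-1,1,2).astype(float),K,np.array(c["dist"],float))[:,0]
    p=np.c_[n,np.ones(len(n))]*c["depth"].reshape(-1,1)
    return ((p-np.array(c["t"]))@np.array(c["R"])).reshape(h,w,3)
E
python3 - <<'E'
from h import *
a=[]
for n in("top","side"):
    c=env.camera(n);cv2.imwrite(f"pics/{n}0.png",c["img"]);np.savez(f"{n}0.npz",**c)
    for t in("switch_top","plug_mouth","plate_center","key_grip","bell","tirelever","multitool","partsbox"):
        for r in env.search_frame(c,t)[:3]:
            v,u=r["at"];print(n,t,round(r["score"],2),round(v),round(u),pt(c,(u,v)).round())
print(env.observe()["time_s"], env.observe()["tcp_rot"])
E
```

```text
top switch_top 0.95 240 218 [444.  24.  30.]
top switch_top 0.75 129 327 [ 722. -259.   21.]
top plug_mouth 0.47 238 222 [449.  13.  55.]
top plate_center 0.8 215 333 [ 499. -261.   31.]
top plate_center 0.61 277 360 [ 343. -328.    0.]
top plate_center 0.59 208 387 [ 514. -405.    8.]
top key_grip 0.42 240 109 [451. 273.  75.]
top bell 0.79 156 174 [656. 131.  31.]
top tirelever 0.77 142 123 [703. 269.   4.]
top multitool 0.63 127 326 [ 728. -256.   18.]
top partsbox 0.83 124 221 [739.  13.  22.]
side switch_top 0.62 232 296 [446.  37.  46.]
side switch_top 0.48 162 204 [ 716. -260.   18.]
side plug_mouth 0.72 226 298 [444.  27.  54.]
side plug_mouth 0.54 220 167 [726.  35.  48.]
side plate_center 0.66 143 276 [ 518. -432.    1.]
side plate_center 0.61 168 334 [ 341. -293.    5.]
side plate_center 0.57 157 279 [ 503. -295.   27.]
side key_grip 0.82 331 291 [449. 285.  73.]
side tirelever 0.85 334 141 [701. 280.   5.]
side tirelever 0.38 225 296 [446.  16.  48.]
side multitool 0.8 164 202 [ 719. -249.   18.]
side partsbox 0.9 224 166 [731.  36.  38.]
side partsbox 0.61 163 200 [ 726. -249.   19.]
0.9 [-3.70003717e-05  9.88559098e-01  1.50834041e-01  6.10898396e-06]
```

View pics/top0.png

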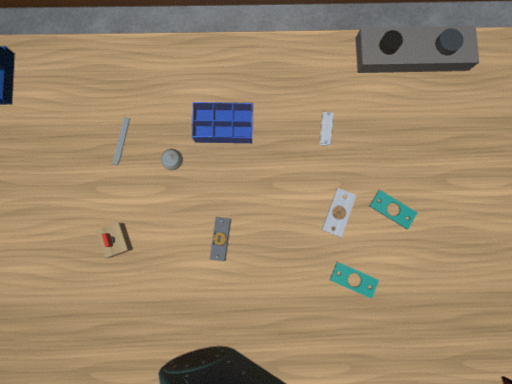

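View pics/side0.png

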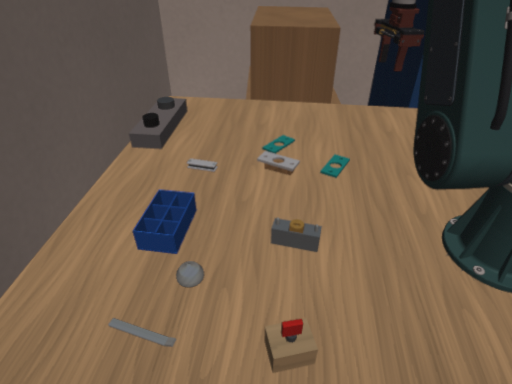

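Top view: plate candidates are the silver one (row 212, col 339, lying on the cork rest) and turquoise ones at (209,393) and (280,354). Silver aluminium is the part meant; the turquoise ones are decoys. The switch is at (239,220), the key in its block at (240,107). I'll confirm each from close by with the wrist camera.

```bash
cat >> h.py <<'E'
def down(yaw): return [0,np.cos(yaw/2),np.sin(yaw/2),0]
def go(p,yaw):
    "movep with the half turn that needs the least wrist motion"
    best=None
    for y in(yaw,yaw+np.pi,yaw-np.pi):
        q=env.solve_ik(list(p),down(y))
        if q is not None:
            k=abs(q[5])
            if best is None or k<best[0]: best=(k,y)
    env.movep(list(p),down(best[1])); return best[1]
def save(n,c): cv2.imwrite(f"pics/{n}.png",c["img"]); np.savez(f"{n}.npz",**c)
E
python3 - <<'E'
from h import *
for n,p,y in(("wplate",(450,-240,260),-.5),("wswitch",(400,22,260),0.05),("wkey",(400,273,270),0.2)):
    y=go(p,y);c=env.camera("wrist");save(n,c);o=env.observe()
    R=np.array(c["R"]);print(n,y,o["time_s"],o["position"],o["joint_positions"][5],"cam",(-R.T@c["t"]).round(),"fwd",R[2].round(2))
    for t in("switch_top","plug_mouth","plate_center","key_grip"):
        for r in env.search_frame(c,t)[:2]:
            v,u=r["at"];print(t,round(r["score"],2),round(v),round(u),pt(c,(u,v)).round(1))
i=[cv2.resize(cv2.imread(f"pics/{n}.png"),(400,300)) for n in("wplate","wswitch","wkey")]
cv2.imwrite("pics/w3.png",np.vstack([np.hstack(i[:2]),np.hstack([i[2],0*i[2]])]))
E
```

```text
wplate -0.5 2.5333 [ 449.83260448 -240.74377611  259.9424564 ] 1.4447242665277884 cam [ 516. -278.  422.] fwd [-0.24  0.13 -0.96]
switch_top 0.67 244 107 [456.4  -0.7  44.6]
plug_mouth 0.59 250 99 [454.9  10.9  53.6]
plug_mouth 0.22 68 20 [736.3 -23.4  12.9]
plate_center 0.89 202 314 [ 352.5 -302.7    7.3]
plate_center 0.84 71 329 [ 515.3 -404.3    8.3]
key_grip 0.19 251 99 [454.3  12.1  53.8]
wswitch 0.05 3.825 [400.91932914  21.04518108 260.17534902] 1.4029295069302166 cam [476.  23. 422.] fwd [-0.27 -0.01 -0.96]
switch_top 0.58 136 250 [449.1  21.5  53.7]
plug_mouth 0.96 137 254 [446.   15.5  12.2]
plate_center 0.89 104 471 [ 512.  -290.4   25.4]
plate_center 0.61 208 441 [ 349.9 -293.4    7.8]
key_grip 0.72 129 49 [450.6 272.8  78.2]
key_grip 0.58 109 473 [ 505.7 -294.2   28.1]
wkey 3.3415926535897933 6.3917 [400.07829277 272.80740425 269.99901436] -1.3142685177771634 cam [326. 256. 432.] fwd [ 0.27  0.05 -0.96]
switch_top 0.86 167 79 [441.9  32.3  50.8]
plug_mouth 0.95 167 73 [443.8  25.3  52.3]
key_grip 0.67 208 247 [442.  276.6  86.3]
```

View pics/w3.png

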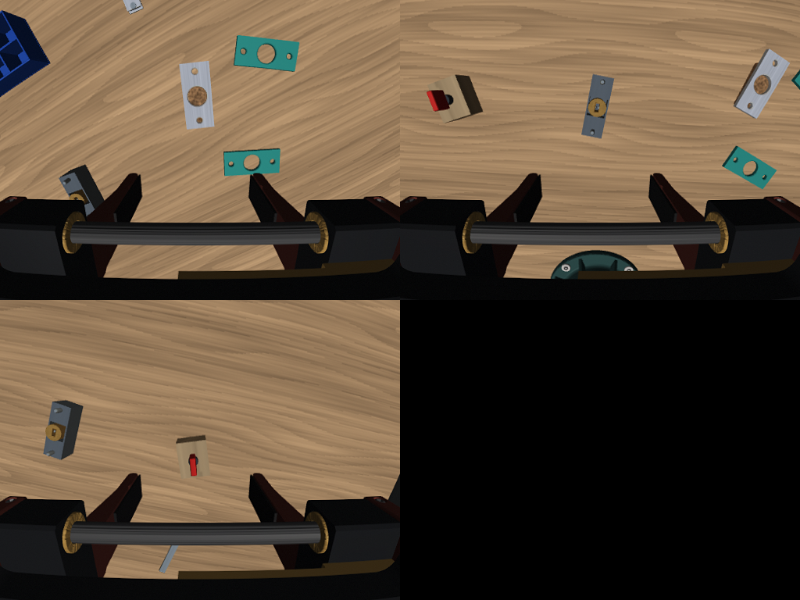

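Wrist views: the silver plate on cork is at about (95,197) in the top-left panel, both turquoise plates are clearly different; the switch is at (105,597) in the top-right panel, with pins and brass plug. The red key head leans on nothing and stands upright in the block (460,193). Now precise poses from the depth clouds.

Run:
```python
from h import *
def fit(n,xy,r,lo,hi,name,red=False):
    c=dict(np.load(n+".npz"));P=cloud(c);im=c["img"].astype(int)
    m=(np.hypot(P[...,0]-xy[0],P[...,1]-xy[1])<r)&(P[...,2]>lo)&(P[...,2]<hi)&(c["depth"]>0)
    if red: m&=(im[...,2]>100)&(im[...,1]<60)
    q=P[m]
    if len(q)<20: print(n,name,len(q));return
    ce,s,a=cv2.minAreaRect(q[:,:2].astype(np.float32))
    a=np.deg2rad(a)+(np.pi/2 if s[1]>s[0] else 0)
    a=(a+np.pi/2)%np.pi-np.pi/2
    print(n,name,len(q),np.round(ce,1),np.round(sorted(s),1),"ang",round(a,3),"z",np.percentile(q[:,2],[5,50,95]).round(1))
for n in("top0","side0","wplate","wswitch"): fit(n,(502,-265),75,29,40,"plate")
for n in("top0","side0","wplate","wswitch","wkey"): fit(n,(448,22),70,38,48,"switch"); fit(n,(448,22),25,50,60,"plug")
for n in("top0","side0","wswitch","wkey"): fit(n,(449,277),45,55,120,"head",True);fit(n,(449,277),60,38,49,"block")
def crop(n,xy,z):
    c=dict(np.load(n+".npz"));X=np.array(c["R"])@[*xy,z]+c["t"]
    K=np.array([[c["fx"],0,c["cx"]],[0,c["fy"],c["cy"]],[0,0,1.]])
    u,v=cv2.projectPoints(X.reshape(1,1,3),np.zeros(3),np.zeros(3),K,c["dist"])[0].ravel().astype(int)
    print(n,"crop origin",u-32,v-32)
    return cv2.resize(c["img"][v-32:v+32,u-32:u+32],(390,390),interpolation=cv2.INTER_CUBIC)
cv2.imwrite("pics/crop1.png",np.hstack([crop("wplate",(502,-265),33),crop("wswitch",(448,22),50)]))
```

```text
top0 plate 758 [ 506.2 -274.9] [ 50.5 112.4] ang -0.399 z [30.4 33.4 36.2]
side0 plate 367 [ 505.3 -274.6] [ 56.3 113.1] ang -0.382 z [29.9 33.4 35. ]
wplate plate 2559 [ 505.  -276.2] [ 50.4 112.5] ang -0.393 z [31.3 32.7 34. ]
wswitch plate 2328 [ 505.6 -276.3] [ 53.1 112.2] ang -0.401 z [30.7 32.5 33.9]
top0 switch 440 [448.3  20. ] [ 36.4 103.7] ang -0.152 z [42.  45.2 47.4]
top0 plug 112 [448.6  20.5] [28.4 28.7] ang 0.803 z [51.9 55.4 57.7]
side0 switch 504 [447.1  20. ] [ 38.6 104.4] ang -0.145 z [39.2 44.9 46.7]
side0 plug 126 [447.1  20.3] [29.8 29.9] ang -0.152 z [50.9 55.  56.4]
wplate switch 885 [453.6  16.7] [38.3 92.1] ang -0.133 z [39.1 44.5 46.3]
wplate plug 155 [452.1  13. ] [19.  29.1] ang 0.696 z [50.6 54.4 55.7]
wswitch switch 1536 [447.8  18.6] [ 36.2 105.2] ang -0.148 z [43.2 44.7 46. ]
wswitch plug 378 [447.9  18.7] [28.6 29.6] ang 0.056 z [53.4 54.7 56. ]
wkey switch 1344 [447.5  19. ] [ 37.5 105.1] ang -0.151 z [40.3 44.6 46.2]
wkey plug 337 [448.2  19.1] [29.6 31.1] ang -0.951 z [51.2 54.3 55.8]
top0 head 24 [450.2 275. ] [ 5.2 27.8] ang 0.259 z [82.7 86.5 89.6]
top0 block 588 [451.4 278.3] [57.5 70.5] ang 0.328 z [41.8 44.9 47.8]
side0 head 277 [449.2 279.7] [10.1 31.1] ang 0.308 z [61.1 81.6 86.7]
side0 block 1221 [449.4 279. ] [57.2 71.1] ang 0.328 z [41.5 44.5 46.2]
wswitch head 163 [451.2 276.8] [ 9.2 31.4] ang 0.283 z [85.4 86.6 87.7]
wswitch block 1647 [451.2 277.4] [58.8 70.9] ang 0.324 z [41.4 44.6 46. ]
wkey head 156 [450.4 277.4] [ 9.3 30.1] ang 0.315 z [84.9 86.5 87.4]
wkey block 1535 [450.5 277.2] [56.1 70.7] ang 0.329 z [43.1 44.6 45.9]
wplate crop origin 214 97
wswitch crop origin 217 105
```

View pics/crop1.png

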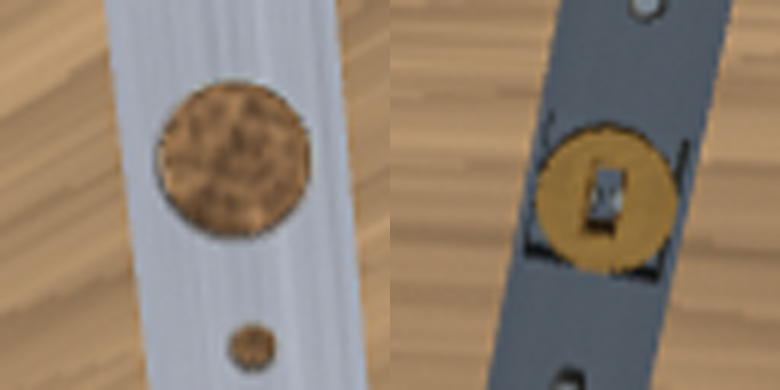

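Sizes and heights all match. Plate (505.3,-275.8), angle -0.396; switch (447.8,19.2), -0.149; key (450.5,277.1), 0.31. Grasping the plate.

```bash
cat >> h.py <<'E'
PL=(505.3,-275.8);PA=-.396;SW=(447.8,19.2);SA=-.149;KE=(450.5,277.1);KA=.318
def st(l=""):
    o=env.observe();print(l,"t",round(o["time_s"],2),"p",np.round(o["position"],1),"F",np.round(o["force"],1),"T",np.round(o["ft_torque"],2),"gap",round(o["finger_gap"]*88,1),"g",round(o["grasp_force"],1));return o
E
python3 - <<'E'
from h import *
env.command_gripper(1.0)
y=go((*PL,110),PA);print(y)
env.move_linear([*PL,11],v=120);st("at")
env.command_gripper(0.4);env.command_gripper(0.0);o=st("grip")
env.move_linear([*PL,60],v=80);st("lift")
env.move_linear([*PL,130],v=150)
ys=y+(SA-PA);env.movep([*SW,130],down(ys))
env.move_linear([*SW,30+29],v=100);st("over")
c=env.camera("wrist");save("wover",c);c=env.camera("top");save("tover",c)
cv2.imwrite("pics/wover2.png",cv2.resize(cv2.imread("pics/wover.png")[100:384,100:420],(800,600)))
E
```

```text
-0.396
at t 10.05 p [ 505.8 -276.1   11.5] F [-0.3  0.1  0.1] T [ 0.06 -0.01 -0.02] gap 87.8 g 0.0
grip t 10.94 p [ 505.3 -275.8   11.1] F [0.4 0.4 3.8] T [0.16 0.05 0.01] gap 49.7 g 30.0
lift t 11.71 p [ 505.1 -275.7   59.9] F [-0.2  0.2 -0.7] T [ 0.03 -0.04 -0.  ] gap 49.6 g 30.0
over t 14.33 p [448.3  18.9  59.2] F [-0.3 -0.7 -0.5] T [ 0.01  0.02 -0.  ] gap 49.7 g 30.0
```

View pics/wover2.png

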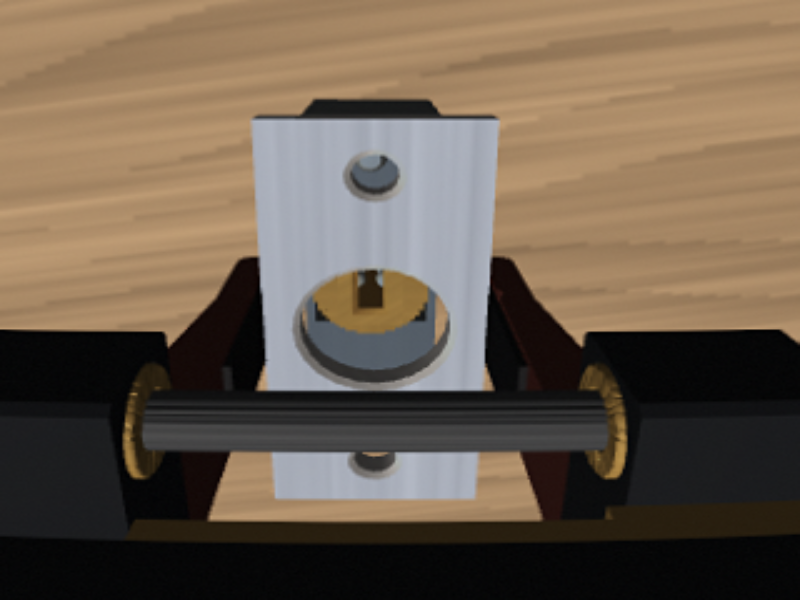

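The plate is held level and square; the plug (col ~370) sits under the big hole (col ~372) laterally. Fine alignment along x by measuring the held plate, then lower with force checks.

```bash
python3 - <<'E'
from h import *
for n in("wover","tover"):
    c=dict(np.load(n+".npz"));P=cloud(c);im=c["img"].astype(int)
    m=(np.hypot(P[...,0]-SW[0],P[...,1]-SW[1])<75)&(abs(P[...,2]-81)<4)&(im.min(-1)>110)
    q=P[m];e=np.array([np.cos(SA),np.sin(SA)]);f=np.array([-e[1],e[0]])
    d=q[:,:2]-SW;a=d@e;b=d@f
    print(n,len(q),"x",np.percentile(a,[.3,99.7]).round(1),"y",np.percentile(b,[.3,99.7]).round(1),"z",np.median(q[:,2]).round(1),cv2.minAreaRect(q[:,:2].astype(np.float32)))
    # plug/pins seen through: plate points and brass
E
python3 - <<'E'
from h import *
z=59
while z>31:
    z-=3;env.move_linear([*SW,z],v=40);o=st(z)
    if abs(o["force"][2])>8 or np.hypot(*o["force"][:2])>8: break
E
```

```text
wover 10685 x [-56.  56.] y [-26.7  23.1] z 80.7 ((447.295166015625, 17.473241806030273), (50.513038635253906, 112.82843017578125), 81.38994598388672)
56 t 14.68 p [447.8  19.2  56.1] F [ 0.5  0.1 -0.7] T [ 0.05 -0.01 -0.05] gap 49.9 g 30.0
53 t 14.93 p [447.6  19.3  52.8] F [-0.1 -0.5 -1.3] T [0.04 0.04 0.06] gap 50.3 g 30.0
50 t 15.18 p [447.6  19.2  49.8] F [-0.2 -0.4 -1.2] T [ 0.06  0.   -0.04] gap 49.9 g 30.0
47 t 15.43 p [447.6  19.2  46.8] F [ 0.2 -0.3 -2.1] T [-0.    0.01  0.02] gap 49.7 g 30.0
44 t 15.68 p [447.7  19.2  43.8] F [-0.3  0.6 -1.1] T [0.04 0.03 0.03] gap 49.5 g 30.0
41 t 15.93 p [447.7  19.2  40.8] F [ 0.2  0.1 -1.1] T [ 0.04 -0.04 -0.02] gap 49.6 g 30.0
38 t 16.18 p [447.7  19.2  37.8] F [-0.2 -0.  -1.3] T [ 0.03 -0.02  0.04] gap 50.0 g 30.0
35 t 16.43 p [447.7  19.2  34.8] F [ 0.4 -0.1 -0.7] T [ 0.02  0.01 -0.  ] gap 49.8 g 30.0
32 t 16.68 p [447.6  19.2  31.8] F [ 0.3  0.3 -1.7] T [ 0.03  0.02 -0.  ] gap 49.8 g 30.0
29 t 16.93 p [448.3  19.1  29.9] F [-1.6  1.  12.4] T [ 0.01  0.33 -0.01] gap 49.8 g 30.0Traceback (most recent call last):
  File "<stdin>", line 7, in <module>
    return _quantile_unchecked(
        a, q, axis, out, overwrite_input, method, keepdims, weights)
    return _ureduce(a,
                    func=_quantile_ureduce_func,
    ...<5 lines>...
                    overwrite_input=overwrite_input,
                    method=method)
    r = func(a, **kwargs)
    result = _quantile(arr,
                       quantiles=q,
    ...<2 lines>...
                       out=out,
                       weights=wgt)
    slices_having_nans = np.isnan(arr[-1, ...])
                                  ~~~^^^^^^^^^
IndexError: index -1 is out of bounds for axis 0 with size 0
```

Run:
```python
from h import *
env.move_linear([*SW,30.5],v=30);st("pre")
env.command_gripper(0.75);st("rel")
env.move_linear([*SW,110],v=150)
q=env.observe()["tcp_rot"]
yk=KA+np.pi
c=env.camera("side");save("sdone",c)
P=cloud(c);im=c["img"].astype(int)
for z0 in(0,):
    m=(np.hypot(P[...,0]-SW[0],P[...,1]-SW[1])<62)&(P[...,2]>42)&(P[...,2]<60)&(im.min(-1)>120)
    q=P[m];A=np.c_[q[:,:2]-SW,np.ones(len(q))];s=np.linalg.lstsq(A,q[:,2],rcond=None)[0]
    print(len(q),"plane",s,cv2.minAreaRect(q[:,:2].astype(np.float32)))
env.movep([*KE,125],down(yk));st("abovekey")
c=env.camera("top");save("tdone",c)
P=cloud(c);im=c["img"].astype(int)
m=(np.hypot(P[...,0]-SW[0],P[...,1]-SW[1])<70)&(P[...,2]>46)&(P[...,2]<60)&(im.min(-1)>110)
q=P[m];A=np.c_[q[:,:2]-SW,np.ones(len(q))];print(len(q),"plane",np.linalg.lstsq(A,q[:,2],rcond=None)[0],cv2.minAreaRect(q[:,:2].astype(np.float32)))
a=cv2.imread("pics/sdone.png")[190:270,240:345];b=cv2.imread("pics/tdone.png")[205:275,180:260]
cv2.imwrite("pics/done.png",np.hstack([cv2.resize(a,(400,305)),cv2.resize(b,(350,305))]))
```

```text
pre t 17.18 p [447.9  19.2  30.5] F [ 0.2  0.4 -0.3] T [ 0.09 -0.01 -0.05] gap 50.0 g 30.0
rel t 17.67 p [447.8  19.2  30.5] F [0.9 0.3 0.3] T [-0.03  0.05  0.01] gap 66.1 g 0.0
626 plane [6.54937998e-04 7.78096540e-04 5.31553166e+01] ((445.7438659667969, 19.23255729675293), (51.208221435546875, 111.1830825805664), 80.9271240234375)
abovekey t 21.0 p [450.5 276.9 124.9] F [0.4 0.2 0. ] T [ 0.01 -0.14  0.01] gap 66.3 g 0.0
829 plane [1.31118833e-03 5.89067262e-03 5.31767467e+01] ((447.5775146484375, 19.03557777404785), (50.054351806640625, 111.76067352294922), 81.5727767944336)
```

View pics/done.png

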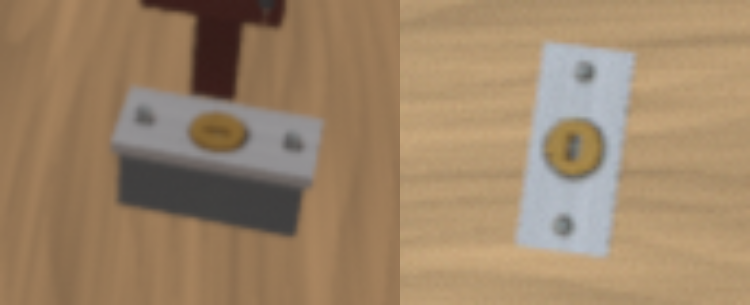

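The plate lies flush (plane level, top at 53.2 mm, pins and plug poking through both views). Now the key: grasp with a half-turned wrist so the clockwise turn stays in range.

Run:
```python
from h import *
env.move_linear([*KE,52.5],v=100);st("at")
env.command_gripper(0.0);o=st("grip")
env.move_linear([*KE,70],v=60);st("lift")
env.move_linear([*KE,125],v=150);st("up")
env.movep([*SW,125],down(SA+np.pi));st("over")
env.move_linear([*SW,100],v=100)
c=env.camera("wrist");save("wk2",c);d=env.camera("side");save("sk2",d)
P=cloud(d);im=d["img"].astype(int)
m=(np.hypot(P[...,0]-SW[0],P[...,1]-SW[1])<40)&(P[...,2]>85)&(im[...,2]>100)&(im[...,1]<60)
q=P[m];print(len(q));e=np.array([np.cos(SA),np.sin(SA)]);f=np.array([-e[1],e[0]])
if len(q): print("x",np.percentile((q[:,:2]-SW)@e,[1,99]).round(1),"y",np.percentile((q[:,:2]-SW)@f,[1,99]).round(1),"z",np.percentile(q[:,2],[1,99]).round(1))
a=cv2.imread("pics/wk2.png")[150:350,150:370];b=cv2.imread("pics/sk2.png")[170:260,250:350]
cv2.imwrite("pics/k2.png",np.hstack([cv2.resize(a,(400,363)),cv2.resize(b,(400,363))]))
```

```text
at t 21.93 p [450.9 277.3  52.8] F [ 0.5  0.5 -0. ] T [ 0.08 -0.14  0.  ] gap 65.9 g 0.0
grip t 22.77 p [450.3 277.5  52.6] F [-1.9  2.4  2. ] T [ 0.6   0.19 -0.  ] gap 16.5 g 30.0
lift t 23.21 p [451.1 277.4  70.8] F [-0.9  3.   1.6] T [0.72 0.08 0.03] gap 16.3 g 30.0
up t 23.73 p [450.5 276.7 124.8] F [ 0.   0.1 -0.4] T [ 0.07 -0.12 -0.01] gap 16.4 g 30.0
over t 24.73 p [447.8  19.7 124.6] F [-0.4  0.7 -1.2] T [ 0.08 -0.17 -0.04] gap 16.3 g 30.0
9
x [-15.1  13.8] y [2.4 6. ] z [107.2 118.4]
```

View pics/k2.png

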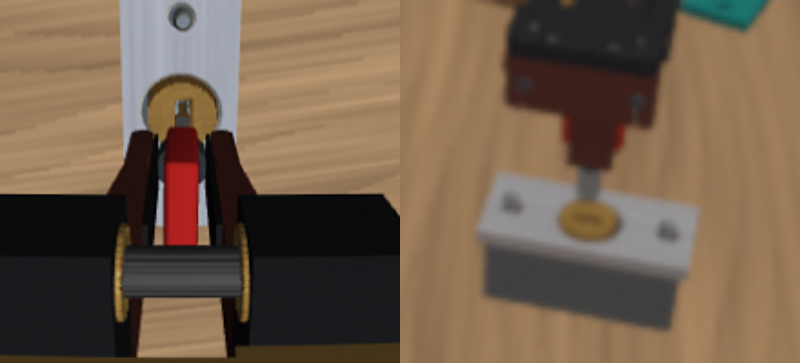

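The gap of 16.3 mm is more than the 10 mm head thickness: something is off (tilt, or pads on something else). A closer look before inserting.

Run:
```python
from h import *
a=cv2.imread("pics/wk2.png")[190:310,200:300];b=cv2.imread("pics/wkey.png")[160:240,215:285]
k=cv2.imread("pics/wswitch.png")[90:160,20:110]; s=cv2.imread("pics/side0.png")[305:375,255:325]
r=lambda i,w,h:cv2.resize(i,(w,h),interpolation=cv2.INTER_CUBIC)
cv2.imwrite("pics/z.png",np.hstack([r(a,500,600),np.vstack([r(b,290,200),r(k,290,200),r(s,290,200)])]))
# depth cloud in tool frame of held red pixels
c=dict(np.load("wk2.npz"));P=cloud(c);im=c["img"].astype(int)
m=(im[...,2]>120)&(im[...,1]<60)&(im[...,0]<60)&(np.hypot(P[...,0]-SW[0],P[...,1]-SW[1])<40)&(P[...,2]>80)
q=P[m];e=np.array([np.cos(SA),np.sin(SA)]);f=np.array([-e[1],e[0]])
x=(q[:,:2]-SW)@e;y=(q[:,:2]-SW)@f
print(len(q),np.percentile(x,[2,98]),np.percentile(y,[2,98]),np.percentile(q[:,2],[2,50,98]))
t=abs(q[:,2]-np.percentile(q[:,2],90))<3
print("top face", t.sum(),cv2.minAreaRect(np.c_[x,y][t].astype(np.float32)))
for lo in range(95,140,5):
    t=(q[:,2]>=lo)&(q[:,2]<lo+5)
    if t.sum()>5: print(lo,t.sum(),x[t].mean().round(1),np.percentile(y[t],[2,50,98]).round(1))
```

```text
745 [-14.17806488  10.56822282] [-4.72971157  3.47318598] [132.43610822 133.76305871 135.01208755]
top face 745 ((-1.5822620391845703, -0.5391168594360352), (8.363685607910156, 26.28777503967285), 89.62935638427734)
130 729 -2.3 [-4.7 -0.6  3.5]
135 16 -1.6 [-3.2 -0.1  1.9]
```

View pics/z.png

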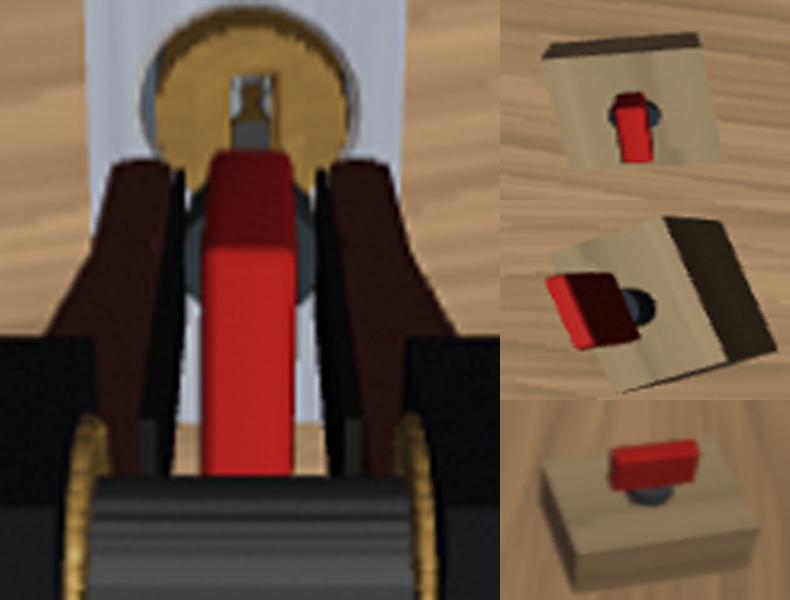

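The pads' tips are pinching the round dark collar (neck), not the head, so the key could pivot. I'll check for tilt via the top-face slope and the nose's projection.

Run:
```python
from h import *
e=np.array([np.cos(SA),np.sin(SA)]);f=np.array([-e[1],e[0]])
c=dict(np.load("wk2.npz"));P=cloud(c);im=c["img"].astype(int)
print("cam",-(c["R"].T@c["t"]))
m=(im[...,2]>120)&(im[...,1]<60)&(im[...,0]<60)&(np.hypot(P[...,0]-SW[0],P[...,1]-SW[1])<40)&(P[...,2]>80)
q=P[m];x=(q[:,:2]-SW)@e;y=(q[:,:2]-SW)@f
print("slopes",np.linalg.lstsq(np.c_[x,y,np.ones(len(x))],q[:,2],rcond=None)[0])
m=(im[...,2]>60)&(im[...,1]<50)&(im[...,0]<50)&(np.hypot(P[...,0]-SW[0],P[...,1]-SW[1])<40)&(P[...,2]>80)&(P[...,2]<131)
q=P[m];x=(q[:,:2]-SW)@e
print("end face",len(q),"z",np.percentile(q[:,2],[5,95]),"x vs z",np.polyfit(q[:,2],x,1),x.mean())
K=np.array([[c["fx"],0,c["cx"]],[0,c["fy"],c["cy"]],[0,0,1.]])
def pr(a,b,z):
    w=np.r_[np.array(SW)+a*e+b*f,z];return cv2.projectPoints((c["R"]@w+c["t"]).reshape(1,1,3),np.zeros(3),np.zeros(3),K,c["dist"])[0].ravel().round(1)
for l,p in(("top far edge",(16,0,134)),("top far left",(16,5,134)),("end bottom",(16,0,104)),("nose far",(6,0,66)),("collar far",(9,0,98)),("slot far",(7,0,55)),("slot near",(-7,0,55)),("plug far",(15,0,55)),("plug l",(0,15,55)),("plug r",(0,-15,55))):
    v=pr(*p);print(l,v,"crop",((v-[200,190])*5).round())
# nose depth
P2=P[214:220,247:254];print("nose pts",((P2[...,:2]-SW)@e).round(0).tolist(),P2[...,2].round(0).tolist())
```

```text
cam [373.46596387  29.37208655 261.51639532]
slopes [ 5.71605809e-03 -4.30219014e-02  1.33713167e+02]
end face 287 z [107.57067981 130.18773522] x vs z [-0.06964428 -6.17950932] -14.519085594623967
top far edge [251.  292.6] crop [255. 513.]
top far left [260.4 292.6] crop [302. 513.]
end bottom [250.8 263.9] crop [254. 369.]
nose far [250.6 226.2] crop [253. 181.]
collar far [250.8 249.5] crop [254. 298.]
slot far [250.5 222.1] crop [252. 160.]
slot near [250.6 205.3] crop [253.  77.]
plug far [250.5 231.4] crop [252. 207.]
plug l [269.7 213.8] crop [348. 119.]
plug r [231.5 213.7] crop [158. 118.]
nose pts [[-5.0, -6.0, -5.0, -5.0, -5.0, -5.0, -5.0], [-5.0, -6.0, -5.0, -5.0, -5.0, -5.0, -5.0], [-5.0, -5.0, -5.0, -6.0, -5.0, -5.0, -5.0], [-5.0, -5.0, -5.0, -5.0, -5.0, -5.0, -5.0], [-5.0, -5.0, -5.0, -5.0, -5.0, -5.0, -5.0], [-15.0, -15.0, -15.0, -15.0, -15.0, -16.0, -15.0]] [[70.0, 72.0, 69.0, 70.0, 70.0, 69.0, 70.0], [72.0, 73.0, 72.0, 72.0, 72.0, 73.0, 72.0], [74.0, 74.0, 74.0, 75.0, 74.0, 74.0, 75.0], [76.0, 76.0, 76.0, 77.0, 75.0, 76.0, 76.0], [78.0, 78.0, 78.0, 78.0, 78.0, 79.0, 78.0], [106.0, 106.0, 105.0, 105.0, 106.0, 107.0, 106.0]]
```

No tilt: top face level, blade edge vertical, blade over the slot (both at crop col 253). Insert with this grip, regrip higher on the flat head once home, then turn.

Run:
```python
from h import *
XY=np.array(SW)-0.4*np.array([np.cos(SA),np.sin(SA)])
env.move_linear([*XY,91],v=60);z=91
while z>61:
    z-=2;env.move_linear([*XY,z],v=30);o=st(z)
    if abs(o["force"][2])>28 or np.hypot(*o["force"][:2])>12: print("stop");break
```

```text
89 t 25.78 p [447.4  19.2  89. ] F [ 0.7 -0.7  0.2] T [ 0.03 -0.16 -0.  ] gap 16.4 g 30.0
87 t 26.03 p [447.3  19.3  86.9] F [-0.3 -0.6 -0.5] T [ 0.01 -0.17 -0.01] gap 16.1 g 30.0
85 t 26.28 p [447.3  19.3  84.9] F [-0.6 -0.7  0.5] T [ 0.06 -0.18  0.04] gap 16.4 g 30.0
83 t 26.53 p [447.3  19.3  82.9] F [-0.5  0.6 -1.2] T [ 0.06 -0.16 -0.02] gap 16.4 g 30.0
81 t 26.78 p [447.4  19.3  80.9] F [ 0.8  0.6 -0. ] T [ 0.06 -0.16  0.03] gap 16.2 g 30.0
79 t 27.03 p [447.5  19.4  79. ] F [0.4 1.8 1.3] T [ 0.4  -0.17 -0.  ] gap 16.3 g 30.0
77 t 27.28 p [447.2  19.3  76.8] F [ 0.2  1.7 -0.6] T [ 0.37 -0.21 -0.06] gap 16.2 g 30.0
75 t 27.53 p [447.   19.4  74.7] F [ 1.2  2.2 -2.8] T [ 0.37 -0.22  0.01] gap 16.1 g 30.0
73 t 27.78 p [447.   19.3  72.7] F [ 0.6  1.7 -2. ] T [ 0.42 -0.23  0.01] gap 16.4 g 30.0
71 t 28.03 p [447.3  19.4  70.9] F [ 1.5  3.5 -1.2] T [ 0.59 -0.2  -0.  ] gap 16.1 g 30.0
69 t 28.28 p [447.4  19.4  68.9] F [ 1.2  3.1 -1.2] T [ 0.66 -0.3  -0.04] gap 16.3 g 30.0
67 t 28.53 p [447.1  19.4  66.8] F [ 0.3  2.9 -1.4] T [ 0.65 -0.24  0.01] gap 16.2 g 30.0
65 t 28.78 p [447.   19.4  64.7] F [ 0.2  4.3 -3.3] T [ 0.79 -0.3   0.03] gap 16.2 g 30.0
63 t 29.03 p [447.2  19.4  62.7] F [ 1.5  3.7 -4.3] T [ 0.83 -0.28 -0.02] gap 16.3 g 30.0
61 t 29.28 p [447.5  19.3  62.2] F [-4.1  3.4 16.9] T [ 0.86  0.54 -0.04] gap 16.2 g 30.1
```

Seated at the expected height (16.9 N at TCP 62.2). Regrip higher, on the head only.

Run:
```python
from h import *
XY=np.array(SW)+[-.4,.5]
env.command_gripper(0.35);st("open")
env.move_linear([*XY,70.5],v=60)
c=env.camera("wrist");save("wk3",c);P=cloud(c);im=c["img"].astype(int)
m=(im[...,2]>120)&(im[...,1]<60)&(im[...,0]<60)&(np.hypot(P[...,0]-SW[0],P[...,1]-SW[1])<30)&(P[...,2]>60)
q=P[m];print("head top",len(q),np.percentile(q[:,2],[5,50,95]).round(1),cv2.minAreaRect((q[:,:2]-SW).astype(np.float32)))
env.command_gripper(0.0);st("grip")
for z in(69.5,68.7):
    env.move_linear([*XY,z],v=20);st(z)
```

```text
open t 29.74 p [447.4  19.1  60.9] F [ 0.  -0.2 -0.3] T [ 0.01 -0.13 -0.02] gap 30.8 g 0.0
head top 805 [95.7 96.7 97.6] ((0.3861560821533203, -1.0801701545715332), (8.624625205993652, 31.158403396606445), 80.97367858886719)
grip t 30.56 p [447.3  19.8  70.3] F [ 0.9  0.2 -1.6] T [ 0.17 -0.16 -0.01] gap 9.7 g 30.0
69.5 t 30.81 p [447.4  19.8  70.2] F [-2.1  1.2 10.3] T [ 0.36  0.24 -0.03] gap 9.7 g 30.0
68.7 t 31.06 p [447.5  19.8  70. ] F [-4.3  1.7 20.3] T [0.3  0.72 0.02] gap 9.8 g 30.0
```

Head top at 96.7 mm (home = 97) and the gap is now 9.7 mm, a firm grip on the head. Turning clockwise.

Run:
```python
from h import *
XY=np.array(SW)+[-.4,.5]
a0=SA+np.pi
for a in(.3,.6,.9,1.2,1.5,1.65,1.75,1.82):
    env.move_linear([*XY,69.7],rot=down(a0-a),v=40);o=st(a)
    if np.hypot(*o["force"][:2])>20: break
c=env.camera("wrist");save("wturn",c)
cv2.imwrite("pics/turn.png",cv2.resize(c["img"][170:330,150:350],(750,600)))
print(o["joint_positions"][5])
P=cloud(c);im=c["img"].astype(int)
m=(im[...,2]>120)&(im[...,1]<60)&(im[...,0]<60)&(np.hypot(P[...,0]-SW[0],P[...,1]-SW[1])<30)&(P[...,2]>60)
q=P[m];print("head",len(q),np.median(q[:,2]).round(1),cv2.minAreaRect((q[:,:2]-SW).astype(np.float32)))
```

```text
0.3 t 31.51 p [447.5  20.   70.2] F [-2.4  2.3  8.4] T [0.5  0.12 0.06] gap 9.8 g 30.0
0.6 t 31.96 p [447.5  20.1  70.2] F [-1.7  2.   8.7] T [0.55 0.1  0.1 ] gap 9.8 g 30.0
0.9 t 32.41 p [447.6  20.2  70.2] F [-1.4  2.5  9.2] T [0.57 0.12 0.07] gap 10.1 g 30.0
1.2 t 32.86 p [447.6  20.1  70.2] F [-1.9  3.3  8.6] T [0.6  0.16 0.09] gap 9.9 g 30.0
1.5 t 33.31 p [447.7  20.1  70.2] F [-0.1  2.5  7.3] T [0.62 0.15 0.06] gap 9.7 g 30.0
1.65 t 33.61 p [447.6  20.1  70.2] F [-0.9  3.3  7.9] T [0.56 0.22 0.03] gap 9.8 g 30.0
1.75 t 33.86 p [447.6  20.1  70.2] F [-1.2  3.8  7.7] T [0.56 0.16 0.07] gap 10.0 g 30.0
1.82 t 34.11 p [447.7  20.1  70.2] F [-1.3  3.3  7.6] T [0.66 0.18 0.29] gap 9.7 g 30.0
0.2858632557332507
head 815 96.5 ((-0.538860559463501, -1.482748031616211), (31.7757511138916, 8.737147331237793), 66.70731353759766)
```

View pics/turn.png

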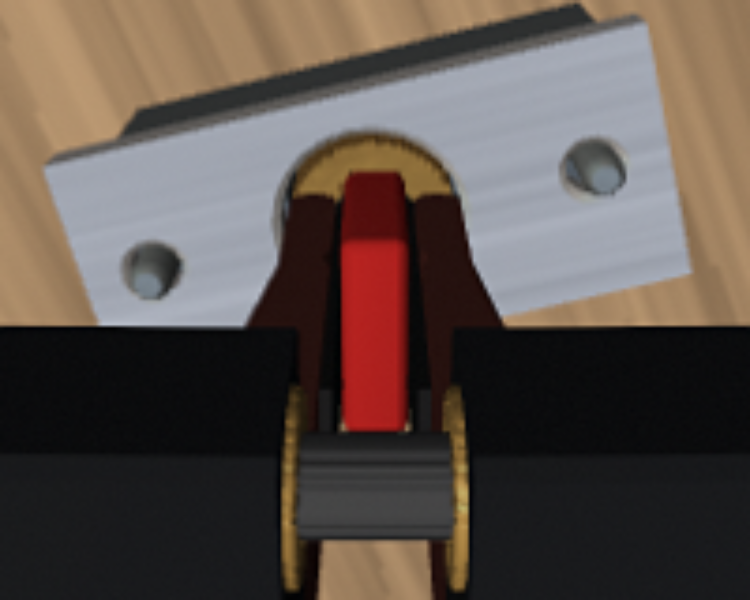

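The picture shows the key turned, its head at (row 330, col 375) still gripped and the plate flush; torque jumped from 0.07 to 0.29 N m at 1.82 rad, which is the stop. One tiny extra step to hold firmly, then hand in.

Run:
```python
from h import *
XY=np.array(SW)+[-.4,.5]
env.move_linear([*XY,69.7],rot=down(SA+np.pi-1.84),v=30);st("hold")
env.wait(.4);o=st("hold2")
if o["ft_torque"][2]>.2: print(env.sign_off())
```

```text
hold t 34.41 p [447.7  20.1  70.2] F [-1.9  2.5  7.2] T [0.63 0.19 0.45] gap 9.6 g 30.1
hold2 t 34.81 p [447.7  20.1  70.2] F [-1.4  4.5  7.8] T [0.65 0.16 0.33] gap 10.0 g 30.1
the job is handed in; nothing more can be done
None
```

The faceplate is seated flush and released, the key went fully home and was then turned clockwise to the stop, and I handed the job in at about 35 s with the arm still holding the key turned.

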